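# Set and lock the slab roller

## Task

Get the slab roller ready for the class: turn the black thickness dial until its white pointer stands at the red mark on the scale, then lock the setting by screwing the orange clamp handle clockwise until it stops tight. Leave the dial on its mark and do not disturb the other things on the table.

Things in the scene. Friction and masses are not known exactly. Their poses are not given: they have to be found in the camera images.
- roller: Blue slab roller fixed to the table; yaw -0.35 to 0.15. Origin: on the table under its gauge housing (240 mm in x, 150 in y). Housing top: level, 160 mm high, with the dial at x=+50 mm; the front 113 mm (-x) slopes down to 95 mm and carries the clamp, whose axis leans 30 deg from vertical towards the body's -x. Drum, bed and second housing (150 mm high) lie on the +y side; crank out to y=470, 180 high.
- dial (a joint): Angle of the thickness dial, rad, grows as the dial turns clockwise seen from above, range 0 to 4.71; turns both ways, stays where it is left (friction about 0.08 N m). The pointer is on the red mark when dial equals rider.
- dial_grip (a point): Where to grip the dial: on its vertical axis, 40 mm above the housing's level top, in a black upright bar 80 mm long, 18 wide, from 12 to 52 mm above that top, on a black disc of 48 mm radius (its top at 12 mm). x along the bar towards the pointer, z up; fingers close along y.
- dial_pointer (a point): Tip of the dial's white pointer, 52 mm from the dial's axis, just beyond the rim of the disc; turns with the dial. A white line on top of the bar leads to it.
- rider (a joint): Angle of the red mark (a small red rider on the white scale plate that cannot be moved by touch), on the same scale and sense as dial.
- red_mark (a point): Inner end of the red mark, 52 mm from the dial's axis and at the pointer's height: the pointer tip lies here when the dial is set.
- clamp (a joint): Angle of the clamp screw, rad, grows as the handle turns clockwise seen from outside along its axis (tightening, right-hand thread, 8 mm per turn). The hard stop, where it is tight, is at 3.14; it starts 1.6 to 2.7 rad short of it. Stays where it is left (friction about 0.15 N m).
- clamp_grip (a point): Where to grip the clamp: centre of its orange T-bar, on the screw's axis, 46 mm above the slope when tight (up to 4 mm more when loose). Bar 90 mm long, 18 wide, 28 high along the axis; below it a 16 mm stem, free for fingers down to a steel flange 30 mm below the point. x along the bar to its white end, z outward along the axis; fingers close along y. When tight the white end points down the slope.
- rolling_pin: Loose wooden rolling pin, bystander, 340 mm long, 46 mm thick, lying along its x axis; origin underneath its middle.
- pink_bowl: Loose pink plastic bowl, bystander, 110 mm wide, 50 mm high; origin at the centre of its foot.
- strip: Loose wooden guide strip, bystander, 180 x 32 x 10 mm along its x axis, lying on the roller's bed (top 65 mm above the table); origin underneath its middle.
- glaze_cup: Loose terracotta cup, bystander, 70 mm wide, 80 mm high; origin at the centre of its foot.

How it is judged:
By the outcome, as a careful person would: the job done as asked, in the order asked, and still so for the second after the job is handed in, with the robot touching nothing.
It also fails if it takes over 64 s, if anything falls off the work surface, if the arm or the gripper's body presses on something with over 40 N, if the wrist force passes 120 N, or if a joint passes its speed limit or range.

## Robot

A 6-joint arm with a two-finger parallel gripper is mounted at the origin on the work surface. World frame = base frame: x ahead of the robot, y to its left, z up, the work surface at z = 0. Lengths are in mm, angles in rad, forces in N, time in s.
With the tool pointing down it reaches from about 250 to 775 mm from the base axis. Payload 4 kg.
Tool frame: the origin (TCP) lies at the very end of the fingers, on their centre line; the grasp point (between the pads) lies behind it (bot.tcp_to_grasp is the z of the grasp point in the tool frame, in mm); z points along the fingers, y is the line along which they close (so a half turn about z gives the same grasp; the last joint's range is limited). The gripper opens to 94 mm and grips with 3 to 60 N. Pads are 16 mm wide; open, the fingers measure 119 mm over their backs; the gripper's body (75 mm by 177 mm) begins 78 mm behind the grasp point.
Start: joints at [-1.257, 0.087, 1.371, -0, 1.684, -0.103], TCP at [222.66, -502.934, 205.506] pointing down, gripper open.
Joint ranges: [-3.1, 3.1], [-0.76, 2.03], [0.27, 2.55], [-1.08, 4.22], [0.17, 2.65], [-2.57, 2.57]. Speed limits (rad/s): [2.79, 2.79, 3.14, 3.14, 3.14, 3.14].

## Interface

Orientations are given as a 3x3 rotation matrix whose columns are the frame's x, y, z axes.
In Python, from workcell import bot gives the robot as it stands.
- The arm moves only by the tool drive_tool, never from a script. Its argument "targets" is text: rows parted by semicolons, each of 6 numbers parted by spaces: the shift along the tool's x, y, z each as a share of 2.5 cm, from -1 to 1, then the turn, a rotation vector about the tool's x, y, z each as a share of 8 degrees, from -1 to 1. In form: dx dy dz rx ry rz; .... A call has exactly 8 rows; each row shifts and turns the commanded pose from where the row before left it, along the tool's axes as they then stand; what a row does not reach is not made up. A row lasts 1/10 s, in which the tool goes at most 50 mm and 8.59 degrees, less where a joint would pass 70% of its speed; a pose out of reach is approached as far as the arm can. A call with a number of a shift or a turn outside -1 to 1 is refused whole. A call with a gripper value outside its range is refused whole. "hand" is the opening, from 0 (shut) to 1 (fully open), set as the call begins (left out, the last holds). The fingers move at their own pace and stop on an object; "squeeze" is the grip in N (left out, the last holds). Time passes only in rows, so rows that do not move let the fingers close, or fill a call up. It gives the time, the measured TCP pose, the force, the opening and the grip force at its end, in the units of the state.
- bot.get_obs(): the state, without advancing time (a new reading comes with each control period).
- bot.capture(name): name is "scene" or "top" or "wrist"; returns (picture, depth): 384x512x3 uint8, blue, green, red; 384x512 float32, mm along the optical axis (not along the pixel's ray), 0 where there is no reading.
- bot.camera_model(name): a dict with "vfov" (degrees; the focal length in pixels is half the picture's height over the tangent of half this angle, whatever the lens; pixels are square), "cx", "cy" (the principal point, pixels), "D" ([k1, k2, p1, p2, k3] as OpenCV has them; the pictures are not rectified), "rvec" (rotation vector, rad) and "tvec" (3), from world to camera coordinates, as OpenCV has them. Camera axes: x right, y down, z forward; pixel columns grow to the right and rows downward; lengths in mm; the calibration is good to about 2 mm. A picture is of the moment at which its call begins: read the wrist's pose just before it. camera_model takes no time and is no camera call; for the wrist camera it gives the pose at the moment of the call.
- bot.sign_off(): hands the job in; it is judged then, once.
The state is a dict: "t": time; "joint_pos": joint angles; "joint_vel": joint speeds; "tau": joint torques, N m; "tcp_pos": TCP position; "tool_rot": TCP orientation; "contact_force": force on the tool from outside, world axes, zero at the start; "torque": the same for the moment, N m; "grip_width": opening from 0.0 (shut) to 1.0 (fully open); "grip_force": force on a finger pad.
Only numpy, scipy, OpenCV 4.12 (cv2) and the standard library are available. Lean on these libraries where they do the work, as an engineer would, in place of code of your own. Each camera call takes 0.05 s, during which the arm holds its last target. There are 200 camera calls.

## Working session

There is one attempt and no reset: what is moved stays moved. The work goes in short steps, Python scripts to look and compute and a tool call to move; the robot and the scene stay as the last step left them, time stands still between calls to the robot, and variables do not carry over. Pictures are saved under pics/ and viewed, at most 10 in all, crops included, and the job is handed in when it is done.

Besides the shell and the picture viewer there is one more tool, called by a JSON object that holds its "api" and its "payload", one argument or row to a line. drive_tool: Moves the arm, as the interface text tells. Shift numbers are shares of 2.5 cm and turn numbers shares of 8 degrees, none past 1 either way. Its arguments: {"type":"object","properties":{"targets":{"type":"string"},"hand":{"type":"number"},"squeeze":{"type":"number"}},"required":["targets"]}

```bash
ls; mkdir -p pics; cat > h.py <<'E'
import numpy as np, cv2
from workcell import bot
def K(m,h=384):
    f=h/2/np.tan(np.radians(m["vfov"])/2); return np.array([[f,0,m["cx"]],[0,f,m["cy"]],[0,0,1.]])
def cap(n,fn):
    m=bot.camera_model(n); im,d=bot.capture(n); cv2.imwrite(f"pics/{fn}.png",im); np.savez(f"pics/{fn}.npz",im=im,d=d,K=K(m),D=np.array(m["D"],float),r=np.array(m["rvec"],float),t=np.array(m["tvec"],float))
def load(fn): return dict(np.load(f"pics/{fn}.npz"))
def pt(c,uv):  # world points by depth
    uv=np.array(uv,float).reshape(-1,2); n=cv2.undistortPoints(uv[:,None],c["K"],c["D"])[:,0]
    z=np.array([np.median(c["d"][int(v)-1:int(v)+2,int(u)-1:int(u)+2]) for u,v in uv])
    P=np.c_[n*z[:,None],z]; R=cv2.Rodrigues(c["r"])[0]; return (P-c["t"].ravel())@R
def ray(c,uv,z): # world points at height z
    uv=np.array(uv,float).reshape(-1,2); n=cv2.undistortPoints(uv[:,None],c["K"],c["D"])[:,0]
    R=cv2.Rodrigues(c["r"])[0]; d=np.c_[n,np.ones(len(n))]@R; o=-R.T@c["t"].ravel(); return o+d*((z-o[2])/d[:,2])[:,None]
E
python3 - <<'E'
from h import *
np.set_printoptions(precision=3,suppress=True)
o=bot.get_obs(); print(o["t"],o["tcp_pos"],o["tool_rot"],bot.tcp_to_grasp,o["grip_width"])
cap("top","top0"); cap("scene","scene0")
a=cv2.imread("pics/top0.png"); b=cv2.imread("pics/scene0.png")
cv2.imwrite("pics/both.png",np.vstack([a,b])[:, :]) 
E
```

```text
pics
0.0 [ 222.476 -502.389  204.32 ] [[ 0.914  0.405 -0.001]
 [ 0.405 -0.914  0.002]
 [ 0.    -0.002 -1.   ]] -18.8 1.002848135938576
```

View pics/top0.png

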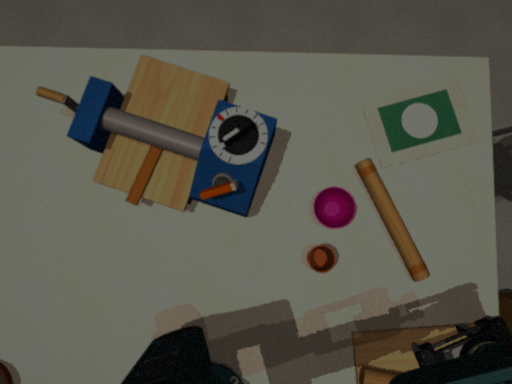

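View pics/scene0.png

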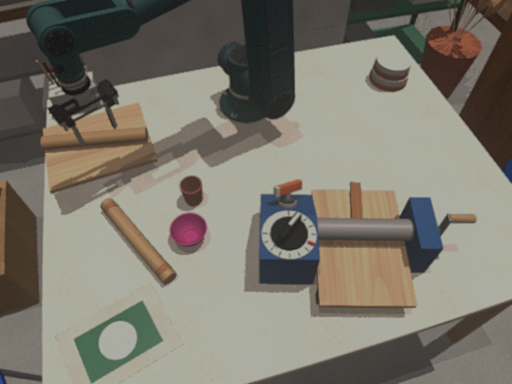

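The top view shows the dial at about (238,135) with the red mark near (221,117), and the clamp bar at about (219,190). I'll enlarge that area and measure.

```bash
python3 - <<'E'
from h import *
np.set_printoptions(precision=1,suppress=True)
c=load("top0")
cv2.imwrite("pics/crop0.png",cv2.resize(c["im"][85:225,165:305],None,fx=4.2,fy=4.2,interpolation=cv2.INTER_CUBIC))
im=c["im"].astype(int); b,g,r=im[...,0],im[...,1],im[...,2]
bl=(b>1.6*r)&(b>80)&(b>g*1.25); bl[:, :185]=0
ys,xs=np.where(bl); print(len(xs))
P=pt(c,np.c_[xs,ys]); top=P[np.abs(P[:,2]-160)<4]; print(len(top),P[:,2].min(),P[:,2].max())
print(cv2.minAreaRect(top[:,:2].astype(np.float32)))
print(pt(c,[(238,135),(219,190),(205,194),(236,186),(221,117),(335,207),(321,258)]))
E
```

```text
20
20 157.85874457793423 161.3224842172447
((672.7784423828125, -54.064361572265625), (120.6762924194336, 116.63025665283203), 71.43231201171875)
[[ 653.5  -64.2  195.6]
 [ 527.1  -24.4  182.9]
 [ 518.1    8.3  173.6]
 [ 536.7  -63.2  188.1]
 [ 703.   -21.1  167.7]
 [ 512.1 -320.5    2.3]
 [ 375.9 -284.4    2.4]]
```

View pics/crop0.png

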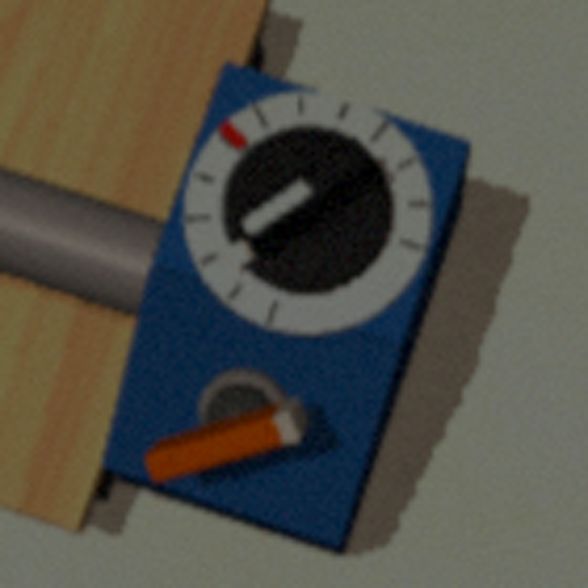

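{"api": "drive_tool", "payload": {
  "targets": "0.93 -0.38 -0.4 0 0 0; 0.93 -0.38 -0.4 0 0 0; 0.93 -0.38 -0.4 0 0 0; 0.93 -0.38 -0.4 0 0 0; 0.93 -0.38 -0.4 0 0 0; 0.93 -0.38 -0.4 0 0 0; 0.93 -0.38 -0.4 0 0 0; 0.93 -0.38 -0.4 0 0 0"
}}

```text
t: 0.9
tcp_pos: [362.4, -357.1, 285.3]
tool_rot: [[0.914, 0.405, -0.001], [0.405, -0.914, 0.001], [-0.0, -0.001, -1.0]]
contact_force: [0.6, -0.3, -0.0]
grip_width: 1.002
grip_force: 0.0
```

{"api": "drive_tool", "payload": {
  "targets": "0.93 -0.38 -0.2 0 0 0; 0.93 -0.38 -0.2 0 0 0; 0.93 -0.38 -0.2 0 0 0; 0.93 -0.38 -0.2 0 0 0; 0.93 -0.38 -0.2 0 0 0; 0.93 -0.38 -0.2 0 0 0; 0.93 -0.38 -0.2 0 0 0; 0.93 -0.38 -0.2 0 0 0"
}}

```text
t: 1.7
tcp_pos: [501.8, -212.4, 325.0]
tool_rot: [[0.914, 0.405, -0.001], [0.405, -0.914, 0.0], [-0.001, -0.001, -1.0]]
contact_force: [0.6, 0.1, -0.2]
grip_width: 0.997
grip_force: 0.0
```

{"api": "drive_tool", "payload": {
  "targets": "0.93 -0.38 0 0 0 -0.5; 0.88 -0.43 0 0 0 -0.5; 0.85 -0.5 0 0 0 -0.5; 0.8 -0.6 0 0 0 -0.5; 0.75 -0.65 0 0 0 -0.5; 0.7 -0.7 0 0 0 -0.5; 0.65 -0.75 0 0 0 -0.5; 0.6 -0.8 0 0 0 -0.5"
}}

```text
t: 2.5
tcp_pos: [546.8, -30.6, 324.4]
tool_rot: [[0.558, 0.83, -0.002], [0.83, -0.558, 0.0], [-0.001, -0.002, -1.0]]
contact_force: [1.1, 0.6, -0.2]
grip_width: 0.999
grip_force: 0.0
```

{"api": "drive_tool", "payload": {
  "targets": "0 0 0 0 0 -1; 0 0 0 0 0 -1; 0 0 0 0 0 -1; 0 0 0 0 0 -1; 0 0 0 0 0 -1; 0 0 0 0 0 -1; 0 0 0 0 0 -1; 0 0 0 0 0 0"
}}

```text
t: 3.3
tcp_pos: [546.8, -31.7, 324.8]
tool_rot: [[-0.372, 0.928, -0.001], [0.928, 0.372, 0.0], [0.001, -0.001, -1.0]]
contact_force: [-0.7, 0.0, -0.4]
grip_width: 1.002
grip_force: 0.0
```

```bash
python3 - <<'E'
from h import *
np.set_printoptions(precision=3,suppress=True)
o=bot.get_obs(); print(o["t"],o["tcp_pos"],o["tool_rot"],o["joint_pos"])
cap("wrist","w1")
c=load("w1"); cv2.imwrite("pics/w1b.png",cv2.resize(c["im"],None,fx=1.5,fy=1.5,interpolation=cv2.INTER_CUBIC))
E
```

```text
3.3 [546.787 -31.703 324.832] [[-0.372  0.928 -0.001]
 [ 0.928  0.372  0.   ]
 [ 0.001 -0.001 -1.   ]] [-0.161  0.091  1.131 -0.     1.92  -0.543]
```

View pics/w1b.png

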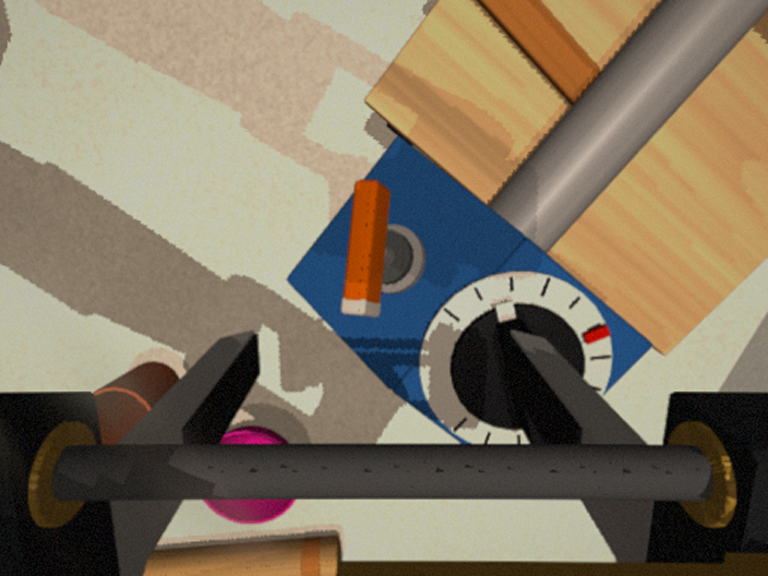

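The wrist view, at 1.5x, shows the pointer near (505,308) and the red mark near (596,334). The dial disc is centred around (515,365), and the orange bar runs from (370,183) to its white end near (360,307).

```bash
python3 - <<'E'
from h import *
from scipy.optimize import least_squares
np.set_printoptions(precision=2,suppress=True)
c=load("w1")
s=lambda l:np.array(l)/1.5
e=ray(c,s([(451,365),(470,318),(500,429),(584,352),(477,411),(487,308),(458,390)]),172)
f=least_squares(lambda p:np.hypot(*(e[:,:2]-p[:2]).T)-48,[640,-60]); print("disc",f.x,f.fun)
C=f.x
print(pt(c,s([(505,308),(596,334),(480,380),(440,250)])))
for uv in [(505,304),(505,316),(583,339),(596,334),(606,330)]:
    p=ray(c,s([uv]),166)[0]; d=p[:2]-C; print(uv,p,np.hypot(*d),np.degrees(np.arctan2(d[1],d[0])))
# housing level-top corner & edges
h=ray(c,s([(551,245),(664,353)]),160); v=h[1]-h[0]; print("edge",h,np.degrees(np.arctan2(v[1],v[0])))
# clamp bar
print(pt(c,s([(372,190),(355,305),(365,245),(385,190),(374,300)])))
o=c["im"].astype(int); m=(o[...,2]>1.7*o[...,1])&(o[...,2]>120)&(o[...,1]>o[...,0]); m=m.astype(np.uint8); m[:110]=0; m[215:]=0; m[:,:220]=0; m[:,290:]=0
ys,xs=np.where(m); P=pt(c,np.c_[xs,ys]); print(len(P),P.min(0),P.max(0),P.mean(0))
np.save("pics/clamp.npy",P)
E
```

```text
disc [661.37 -57.51] [-0.4   1.52  3.64 -1.52 -2.46  0.18 -1.65]
[[634.71 -23.12 172.55]
 [703.81 -17.3  167.86]
 [641.65 -78.84 170.94]
 [582.97  -6.58 137.89]]
(505, 304) [635.72 -21.61 166.  ] 44.12244210378629 125.53874412699697
(505, 316) [639.49 -29.57 166.  ] 35.48977669044432 128.0662125136241
(583, 339) [698.08 -24.36 166.  ] 49.460560550802676 42.08020544296808
(596, 334) [704.82 -17.58 166.  ] 59.01139227226082 42.57559389153117
(606, 330) [709.93 -12.3  166.  ] 66.34666331560067 42.956284897251
edge [[649.01  27.66 160.  ]
 [760.19 -13.09 160.  ]] -20.12975702961576
[[520.17  16.91 172.1 ]
 [536.86 -53.76 193.72]
 [528.87 -16.8  182.44]
 [528.28  19.62 161.27]
 [547.95 -48.93 182.68]]
1659 [508.34 -52.64 155.75] [551.02  23.43 193.13] [528.   -15.49 179.01]
```

{"api": "drive_tool", "payload": {
  "targets": "-0.33 0.48 0.15 0 0 0; -0.33 0.48 0.15 0 0 0; -0.33 0.48 0.15 0 0 0; -0.33 0.48 0.15 0 0 0; -0.33 0.48 0.15 0 0 0; -0.33 0.48 0.15 0 0 0; -0.33 0.48 0.15 0 0 0; -0.33 0.48 0.15 0 0 0"
}}

```text
t: 4.15
tcp_pos: [661.1, -57.3, 294.8]
tool_rot: [[-0.37, 0.929, -0.001], [0.929, 0.37, 0.0], [0.0, -0.001, -1.0]]
contact_force: [-0.3, -0.5, -0.7]
grip_width: 0.999
grip_force: 0.0
```

```bash
python3 - <<'E'
from h import *
np.set_printoptions(precision=3,suppress=True)
o=bot.get_obs(); print(o["t"],o["tcp_pos"],o["tool_rot"],o["joint_pos"])
cap("wrist","w2")
c=load("w2"); cv2.imwrite("pics/w2b.png",cv2.resize(c["im"],None,fx=1.5,fy=1.5,interpolation=cv2.INTER_CUBIC))
E
```

```text
4.15 [661.123 -57.313 294.829] [[-0.37   0.929 -0.001]
 [ 0.929  0.37   0.   ]
 [ 0.    -0.001 -1.   ]] [-0.172  0.357  0.873 -0.     1.912 -0.551]
```

View pics/w2b.png

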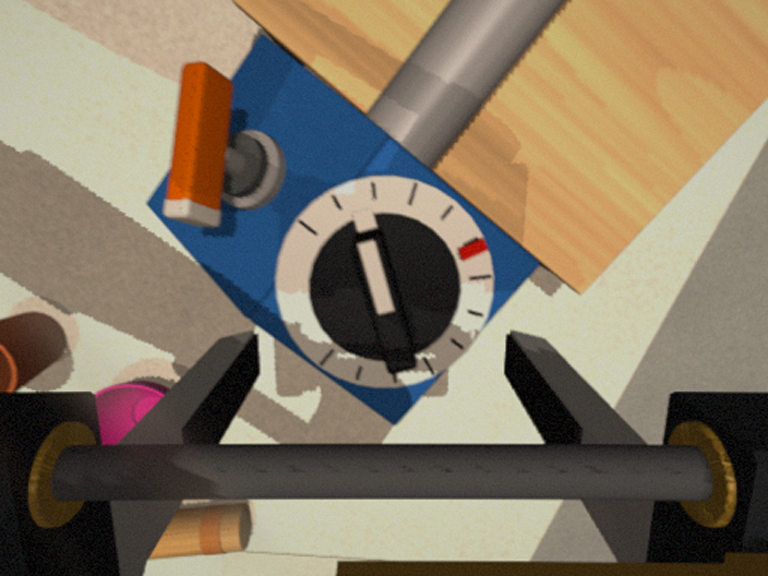

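Now the dial is clear: disc edge from (310,285) to (460,285), pointer at (365,222), red mark at (473,248) with its inner end near (460,254).

```bash
python3 - <<'E'
from h import *
from scipy.optimize import least_squares
np.set_printoptions(precision=2,suppress=True)
c=load("w2"); s=lambda l:np.array(l)/1.5
e=ray(c,s([(310,283),(460,285),(325,238),(444,236),(327,328),(447,328),(360,358),(405,217)]),172)
f=least_squares(lambda p:np.hypot(*(e[:,:2]-p[:2]).T)-48,[660,-60]); C=f.x; print("disc",C,f.fun)
pl=ray(c,s([(275,287),(493,285),(385,176),(384,388),(305,212),(463,210)]),162)
f=least_squares(lambda p:np.hypot(*(pl[:,:2]-p[:2]).T)-p[2],[660,-60,70]); print("plate",f.x,f.fun)
print("depths",pt(c,s([(364,222),(473,248),(330,290),(378,300),(300,260),(420,390)])))
def a(uv,z):
    p=ray(c,s([uv]),z)[0]; d=p[:2]-C; print(uv,p,np.hypot(*d),np.degrees(np.arctan2(d[1],d[0])))
for uv in [(362,213),(367,234)]: a(uv,170)
for uv in [(461,254),(473,248),(485,243)]: a(uv,168)
b=ray(c,s([(357,234),(381,229),(389,371),(414,365),(364,240),(383,312)]),212); 
print(b, "bar centre",b[:4].mean(0)); v=b[:2].mean(0)-b[2:4].mean(0); print("bar",np.linalg.norm(v),np.degrees(np.arctan2(v[1],v[0])))
# clamp
o=c["im"].astype(int); hsv=cv2.cvtColor(c["im"],cv2.COLOR_BGR2HSV)
print(pt(c,s([(198,68),(180,205),(190,150),(225,85),(213,210),(192,72),(205,72),(175,195),(210,195)])))
E
```

```text
disc [664.57 -60.17] [-1.04 -1.58  0.54  0.43 -2.91 -1.15  0.83 -2.06]
plate [664.71 -62.32  69.75] [ 0.44  0.06  0.5  -0.12 -0.7  -0.18]
depths [[ 637.17  -26.4   172.8 ]
 [ 705.94  -17.07  166.54]
 [ 632.81  -74.01  170.93]
 [ 659.22  -58.35  212.26]
 [ 608.27  -65.11  161.95]
 [ 714.38 -120.55  159.04]]
(362, 213) [634.11 -22.13 170.  ] 48.73336811425608 128.6792575470218
(367, 234) [641.54 -32.85 170.  ] 35.73517232274071 130.1236551640006
(461, 254) [700.25 -23.12 168.  ] 51.438853510853576 46.08204999593814
(473, 248) [705.6  -16.95 168.  ] 59.598721419089166 46.49137955237246
(485, 243) [711.18 -11.38 168.  ] 67.47484343554336 46.311875539030716
[[635.73 -29.09 212.  ]
 [646.47 -21.97 212.  ]
 [680.27 -94.61 212.  ]
 [691.95 -86.05 212.  ]
 [640.3  -30.68 212.  ]
 [664.29 -63.72 212.  ]] bar centre [663.61 -57.93 212.  ]
bar 78.89690526309094 124.78517259204345
[[520.1   18.75 171.1 ]
 [539.84 -52.71 195.3 ]
 [533.07 -23.82 184.87]
 [531.51  16.34 155.42]
 [551.93 -52.57 175.86]
 [517.71  15.49 171.42]
 [523.66  18.29 169.37]
 [534.39 -49.33 191.27]
 [548.05 -44.71 176.82]]
```

{"api": "drive_tool", "payload": {
  "targets": "-0.17 0.08 0 0 0 -0.85; 0 0 0.2 0 0 -0.88; 0 0 0.7 0 0 0; 0 0 0.8 0 0 0; 0 0 0.8 0 0 0; 0 0 0.8 0 0 0; 0 0 0.7 0 0 0; 0 0 0.5 0 0 0",
  "hand": 1
}}

```text
t: 5.0
tcp_pos: [663.1, -60.2, 181.1]
tool_rot: [[-0.582, 0.813, -0.002], [0.813, 0.582, 0.0], [0.002, -0.002, -1.0]]
contact_force: [0.4, 0.7, -0.5]
grip_width: 1.002
grip_force: 0.0
```

{"api": "drive_tool", "payload": {
  "targets": "0 0 0 0 0 0; 0 0 0 0 0 0; 0 0 0 0 0 0; 0 0 0 0 0 0; 0 0 0 0 0 0; 0 0 0 0 0 0; 0 0 0 0 0 0; 0 0 0 0 0 0",
  "hand": 0,
  "squeeze": 20
}}

```text
t: 5.8
tcp_pos: [664.1, -60.4, 183.0]
tool_rot: [[-0.584, 0.812, 0.0], [0.812, 0.584, -0.0], [-0.0, 0.0, -1.0]]
contact_force: [-0.4, 0.1, 0.7]
grip_width: 0.356
grip_force: 0.0
```

{"api": "drive_tool", "payload": {
  "targets": "0 0 0 0 0 0; 0 0 0 0 0 0; 0 0 0 0 0 0; 0 0 0 0 0 0; 0 0 0 0 0 0; 0 0 0 0 0 0; 0 0 0 0 0 0; 0 0 0 0 0 0"
}}

```text
t: 6.6
tcp_pos: [663.1, -61.1, 182.9]
tool_rot: [[-0.583, 0.812, -0.002], [0.812, 0.583, -0.001], [0.0, -0.002, -1.0]]
contact_force: [-4.9, -2.0, 0.9]
grip_width: 0.191
grip_force: 19.9
```

{"api": "drive_tool", "payload": {
  "targets": "0 0 0 0 0 0.6; 0 0 0 0 0 0.6; 0 0 0 0 0 0.6; 0 0 0 0 0 0.6; 0 0 0 0 0 0.6; 0 0 0 0 0 0.6; 0 0 0 0 0 0.6; 0 0 0 0 0 0.6"
}}

```text
t: 7.4
tcp_pos: [663.8, -60.8, 182.9]
tool_rot: [[0.05, 0.999, -0.001], [0.999, -0.05, -0.001], [-0.001, -0.001, -1.0]]
contact_force: [-2.4, -1.7, 1.4]
grip_width: 0.193
grip_force: 19.9
```

{"api": "drive_tool", "payload": {
  "targets": "0 0 0 0 0 0.7; 0 0 0 0 0 0.7; 0 0 0 0 0 0.7; 0 0 0 0 0 0.7; 0 0 0 0 0 0.7; 0 0 0 0 0 0.7; 0 0 0 0 0 0.5; 0 0 0 0 0 0"
}}

```text
t: 8.2
tcp_pos: [664.4, -61.1, 182.9]
tool_rot: [[0.647, 0.763, 0.001], [0.763, -0.647, -0.001], [-0.0, 0.001, -1.0]]
contact_force: [-0.2, -3.6, 0.6]
grip_width: 0.187
grip_force: 19.9
```

```bash
python3 - <<'E'
from h import *
np.set_printoptions(precision=3,suppress=True)
o=bot.get_obs(); print(o["t"],o["tcp_pos"],o["tool_rot"],o["torque"],o["contact_force"])
cap("wrist","w3"); cap("top","t3")
c=load("w3");t=load("t3"); cv2.imwrite("pics/w3b.png",np.vstack([cv2.resize(c["im"][100:290],None,fx=1.5,fy=1.5,interpolation=cv2.INTER_CUBIC), cv2.resize(t["im"][95:170,140:332],(768,300),interpolation=cv2.INTER_CUBIC)]))
E
```

```text
8.2 [664.444 -61.145 182.884] [[ 0.647  0.763  0.001]
 [ 0.763 -0.647 -0.001]
 [-0.     0.001 -1.   ]] [-0.526  0.149 -0.026] [-0.184 -3.552  0.557]
```

View pics/w3b.png

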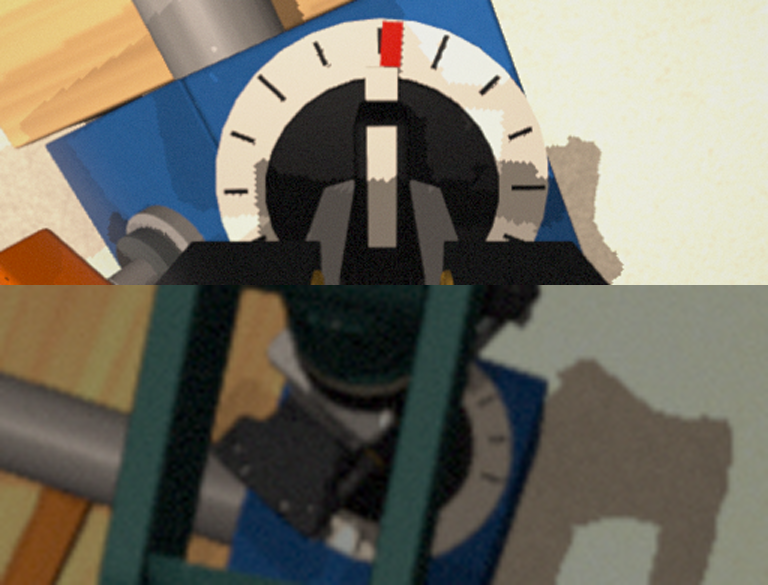

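Close view (1.5x, rows offset by 100): pointer tip at (380,70), red inner end at (391,66), so about 5° remains.

```bash
python3 - <<'E'
from h import *
from scipy.optimize import least_squares
np.set_printoptions(precision=2,suppress=True)
c=load("w3"); s=lambda l:np.array(l)/1.5+[0,100]
e=ray(c,s([(266,185),(499,185),(300,110),(465,110),(281,140),(485,140)]),172)
f=least_squares(lambda p:np.hypot(*(e[:,:2]-p[:2]).T)-48,[660,-60]); C=f.x; print("disc",C,f.fun)
pl=ray(c,s([(216,187),(549,187),(382,18),(268,64),(497,64)]),162)
f=least_squares(lambda p:np.hypot(*(pl[:,:2]-p[:2]).T)-p[2],[660,-60,70]); print("plate",f.x,f.fun)
print(pt(c,s([(380,84),(392,45),(391,63)])))
im=c["im"].astype(int); r=(im[...,2]>150)&(im[...,1]<70); r[:100]=0; r[160:]=0; ys,xs=np.where(r); print("red px",xs.min(),xs.max(),ys.min(),ys.max())
for C in (C,f.x[:2]):
  for uv,z in [((380.5,69),172.8),((380.5,98),172.8),((391.5,66),166.5),((392.5,45),166.5),((393.5,23),166.5)]:
    p=ray(c,s([uv]),z)[0]; d=p[:2]-C; print(uv,p,np.hypot(*d),np.degrees(np.arctan2(d[1],d[0])))
E
```

```text
disc [662.64 -62.83] [-0.9  -1.    0.84  0.73 -0.98 -0.77]
plate [663.15 -62.2   70.01] [ 0.07  0.11  0.55 -0.34 -0.39]
[[692.3  -26.21 172.42]
 [705.02 -18.31 167.02]
 [700.32 -23.33 166.68]]
red px 254 267 115 144
(380.5, 69) [696.14 -21.97 172.8 ] 52.83251224406863 50.6453661157535
(380.5, 98) [689.01 -30.38 172.8 ] 41.81944891566356 50.89347919335807
(391.5, 66) [699.72 -24.36 166.5 ] 53.43305077667883 46.05366382365848
(392.5, 45) [705.16 -18.46 166.5 ] 61.45225962727076 46.21291785548218
(393.5, 23) [710.72 -12.41 166.5 ] 69.67185341836624 46.35316977102902
(380.5, 69) [696.14 -21.97 172.8 ] 52.025374195575274 50.648577260760085
(380.5, 98) [689.01 -30.38 172.8 ] 41.01233148072286 50.90243553263383
(391.5, 66) [699.72 -24.36 166.5 ] 52.628305927960255 45.986482330836736
(392.5, 45) [705.16 -18.46 166.5 ] 60.64733934915234 46.15673287171148
(393.5, 23) [710.72 -12.41 166.5 ] 68.86678482032148 46.30533010745524
```

{"api": "drive_tool", "payload": {
  "targets": "0 0 0 0 0 0.3; 0 0 0 0 0 0.28; 0 0 0 0 0 0; 0 0 0 0 0 0; 0 0 0 0 0 0; 0 0 0 0 0 0; 0 0 0 0 0 0; 0 0 0 0 0 0"
}}

```text
t: 9.1
tcp_pos: [664.5, -61.2, 182.9]
tool_rot: [[0.706, 0.708, 0.001], [0.708, -0.706, -0.001], [-0.0, 0.002, -1.0]]
contact_force: [1.1, -5.2, -1.1]
grip_width: 0.19
grip_force: 19.9
```

{"api": "drive_tool", "payload": {
  "targets": "0 0 0 0 0 0; 0 0 0 0 0 0; 0 0 0 0 0 0; 0 0 0 0 0 0; 0 0 0 0 0 0; 0 0 0 0 0 0; 0 0 0 0 0 0; 0 0 0 0 0 0",
  "hand": 1
}}

```text
t: 9.9
tcp_pos: [664.1, -60.4, 183.0]
tool_rot: [[0.706, 0.708, 0.0], [0.708, -0.706, -0.0], [0.0, 0.0, -1.0]]
contact_force: [0.1, -0.2, -0.6]
grip_width: 0.833
grip_force: 0.0
```

{"api": "drive_tool", "payload": {
  "targets": "0 0 0 0 0 0; 0 0 0 0 0 0; 0 0 -0.3 0 0 0; 0 0 -0.6 0 0 0; 0 0 -0.9 0 0 0; 0 0 -0.9 0 0 0; 0 0 -0.9 0 0 0; 0 0 -0.9 0 0 0"
}}

```text
t: 10.7
tcp_pos: [664.2, -60.4, 298.4]
tool_rot: [[0.706, 0.708, 0.003], [0.708, -0.706, -0.001], [0.001, 0.002, -1.0]]
contact_force: [0.7, 0.1, -0.1]
grip_width: 1.0
grip_force: 0.0
```

```bash
python3 - <<'E'
from h import *
np.set_printoptions(precision=3,suppress=True)
o=bot.get_obs(); print(o["t"],o["tcp_pos"],o["tool_rot"],o["joint_pos"])
cap("wrist","w4")
c=load("w4"); cv2.imwrite("pics/w4b.png",cv2.resize(c["im"],None,fx=1.5,fy=1.5,interpolation=cv2.INTER_CUBIC))
E
```

```text
10.7 [664.15  -60.394 298.442] [[ 0.706  0.708  0.003]
 [ 0.708 -0.706 -0.001]
 [ 0.001  0.002 -1.   ]] [-0.176  0.363  0.858 -0.     1.918  0.608]
```

View pics/w4b.png

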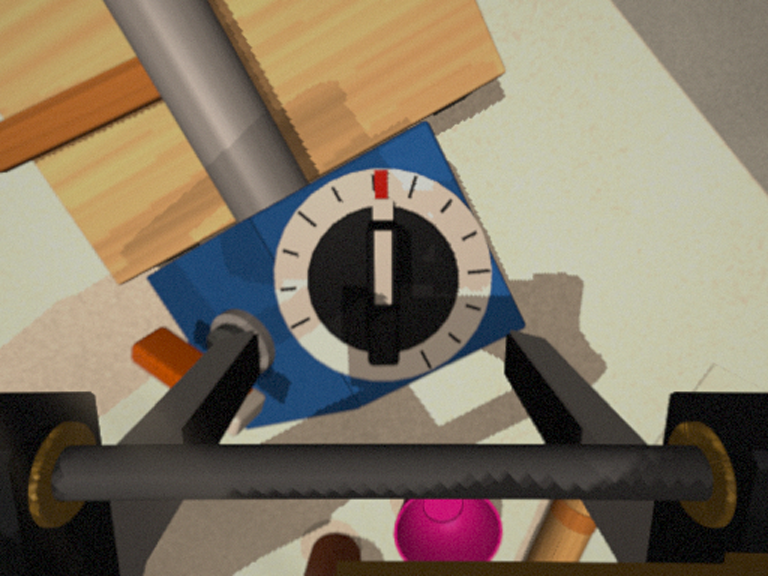

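The pointer tip at (382,205) lines up with the red mark's inner end at (381,197), so the dial is set. Now I'll work out the clamp geometry from the earlier depth images.

```bash
python3 - <<'E'
from h import *
np.set_printoptions(precision=3,suppress=True)
c=load("w4"); s=lambda l:np.array(l)/1.5
h=ray(c,s([(428,122),(524,325),(275,205)]),160); v=h[0]-h[1]; print(h,np.linalg.norm(v),"yaw",np.degrees(np.arctan2(v[1],v[0]))-90)
v=h[0]-h[2]; print("yaw2",np.degrees(np.arctan2(v[1],v[0])))
for n in ("w1","w2"):
  c=load(n); im=c["im"].astype(int); m=(im[...,2]>1.7*im[...,1])&(im[...,2]>100)&(im[...,1]>im[...,0])
  ys,xs=np.where(m); P=pt(c,np.c_[xs,ys]); P=P[(P[:,2]>145)&(P[:,2]<205)&(np.hypot(P[:,0]-530,P[:,1]+18)<60)]
  for yaw in (-18,):
    y=np.radians(yaw); bx=np.array([np.cos(y),np.sin(y),0]); by=np.array([-np.sin(y),np.cos(y),0]); ez=np.array([0,0,1])
    ax=np.cos(np.pi/6)*ez-.5*bx; up=np.cross(by,ax)
    D=np.array([664,-61,160.]); Q=(P-D)@np.c_[up,by,ax]
    ha=Q[:,2]; top=Q[ha>np.percentile(ha,97)-5]; print(n,len(P),"axis max",np.percentile(ha,[2,50,90,97,99.5]))
    (cx,cy),(w,l),an=cv2.minAreaRect(top[:,:2].astype(np.float32)); box=cv2.boxPoints(((cx,cy),(w,l),an)); print(cx,cy,w,l,an)
    print(box, "ctr world", D+np.array([cx,cy,np.median(top[:,2])])@np.c_[up,by,ax].T, np.median(top[:,2]))
    sl=np.array([-57.,0,0])@np.c_[bx,by,ez].T; print("slope plane at", sl@ax)
E
```

```text
[[ 750.877  -12.39   160.   ]
 [ 707.565 -150.686  160.   ]
 [ 648.732   19.527  160.   ]] 144.9189500914525 yaw -17.389556759493942
yaw2 -17.352240688071532
w1 1900 axis max [69.278 90.313 91.217 91.432 91.671]
-117.77508544921875 0.7848358154296875 17.135528564453125 79.08997344970703 37.71406173706055
[[-148.743   26.827]
 [-100.362  -35.739]
 [ -86.807  -25.257]
 [-135.188   37.309]] ctr world [524.069 -14.708 179.733] 90.78269208420603
slope plane at 28.499999999999996
w2 3013 axis max [65.65  85.693 91.167 91.388 91.595]
-115.82733154296875 1.1541709899902344 14.072504043579102 77.8660659790039 37.24128341674805
[[-144.99    27.89 ]
 [ -97.868  -34.098]
 [ -86.665  -25.582]
 [-133.787   36.407]] ctr world [525.788 -14.879 180.704] 90.77999271450454
slope plane at 28.499999999999996
  return _methods._mean(a, axis=axis, dtype=dtype,
  ret = ret.dtype.type(ret / rcount)
```

```bash
cat >> h.py <<'E'
from scipy.spatial.transform import Rotation as Rot
yw=np.radians(-17.5); bx=np.array([np.cos(yw),np.sin(yw),0]); by=np.array([-np.sin(yw),np.cos(yw),0]); ez=np.array([0,0,1.])
ax=np.cos(np.pi/6)*ez-.5*bx; up=np.cross(by,ax); F=np.c_[up,by,ax]; D0=np.array([664.,-61,160])
def pose(u,b,a,ang):
    t=np.radians(ang); x=np.cos(t)*up+np.sin(t)*by; return D0+F@[u,b,a], np.c_[x,np.cross(-ax,x),-ax]
def togo(p,R):
    o=bot.get_obs(); R0=np.array(o["tool_rot"]); p0=np.array(o["tcp_pos"])
    print("shift units (cur tool)",R0.T@(p-p0)/25,"turn units",np.degrees(Rot.from_matrix(R0.T@R).as_rotvec())/8)
    v=F.T@(p0-D0); x=F.T@R0[:,0]; print("slope frame",v,"ang",np.degrees(np.arctan2(x[1],x[0])),"z",F.T@R0[:,2],"joints",o["joint_pos"],"t",o["t"])
E
python3 - <<'E'
from h import *
np.set_printoptions(precision=3,suppress=True)
p,R=pose(-113,-2.5,148,127); print(p); togo(p,R)
E
```

```text
[499.342 -11.705 231.672]
shift units (cur tool) [-3.317 -6.104  2.794] turn units [-3.86  -0.333 -7.87 ]
slope frame [ 72.566   0.74  123.57 ] ang 65.64879921671128 z [-0.491  0.001 -0.871] joints [-0.176  0.361  0.851 -0.     1.919  0.608] t 10.75
```

{"api": "drive_tool", "payload": {
  "targets": "-0.41 -0.76 0 0 0 0; -0.41 -0.76 0 0 0 0; -0.41 -0.76 0 0 0 0; -0.41 -0.76 0 0 0 0; -0.41 -0.76 0 0 0 0; -0.41 -0.76 0 0 0 0; -0.41 -0.76 0 0 0 0; -0.41 -0.76 0 0 0 0"
}}

```text
t: 11.55
tcp_pos: [497.7, -10.9, 296.3]
tool_rot: [[0.706, 0.708, 0.002], [0.708, -0.706, -0.0], [0.001, 0.001, -1.0]]
contact_force: [-0.7, -0.2, 0.3]
grip_width: 1.0
grip_force: 0.0
```

{"api": "drive_tool", "payload": {
  "targets": "0 0 0 -0.48 -0.04 -0.98; 0 0 0 -0.48 -0.04 -0.98; 0 0 0 -0.48 -0.04 -0.98; 0 0 0 -0.48 -0.04 -0.98; 0 0 0 -0.48 -0.04 -0.98; 0 0 0 -0.48 -0.04 -0.98; 0 0 0 -0.48 -0.04 -0.98; 0 0 0 -0.48 -0.04 -0.98"
}}

```text
t: 12.35
tcp_pos: [498.4, -10.6, 296.7]
tool_rot: [[-0.247, 0.851, 0.463], [0.925, 0.349, -0.149], [-0.289, 0.391, -0.874]]
contact_force: [-0.2, -0.6, 0.1]
grip_width: 1.001
grip_force: 0.0
```

```bash
python3 - <<'E'
from h import *
np.set_printoptions(precision=3,suppress=True)
p,R=pose(-113,-2.5,148,127); togo(p,R)
E
```

```text
shift units (cur tool) [ 0.702 -1.001  2.297] turn units [-0.106 -0.048 -0.111]
slope frame [-81.527  -1.735 204.927] ang 126.11028139333644 z [-0.016 -0.003 -1.   ] joints [-0.044 -0.399  1.699 -0.132  1.351 -0.372] t 12.35
```

{"api": "drive_tool", "payload": {
  "targets": "0 0 0 -0.1 -0.05 -0.1; 0.14 -0.2 0.3 0 0 0; 0.14 -0.2 0.3 0 0 0; 0.14 -0.2 0.3 0 0 0; 0.14 -0.2 0.3 0 0 0; 0.14 -0.2 0.4 0 0 0; 0 0 0.4 0 0 0; 0 0 0.3 0 0 0"
}}

```text
t: 13.15
tcp_pos: [500.3, -12.8, 229.0]
tool_rot: [[-0.251, 0.846, 0.471], [0.921, 0.358, -0.152], [-0.297, 0.396, -0.869]]
contact_force: [-0.4, 0.4, -0.3]
grip_width: 0.999
grip_force: 0.0
```

```bash
python3 - <<'E'
from h import *
np.set_printoptions(precision=3,suppress=True)
p,R=pose(-113,-2.5,148,127); togo(p,R)
cap("wrist","w5")
c=load("w5"); cv2.imwrite("pics/w5b.png",cv2.resize(c["im"],None,fx=1.5,fy=1.5,interpolation=cv2.INTER_CUBIC))
E
```

```text
shift units (cur tool) [ 0.017  0.027 -0.119] turn units [-0.048 -0.008 -0.054]
slope frame [-113.306   -3.263  145.042] ang 126.56723454623433 z [-0.006 -0.003 -1.   ] joints [-0.048 -0.403  1.838 -0.138  1.207 -0.364] t 13.15
```

View pics/w5b.png

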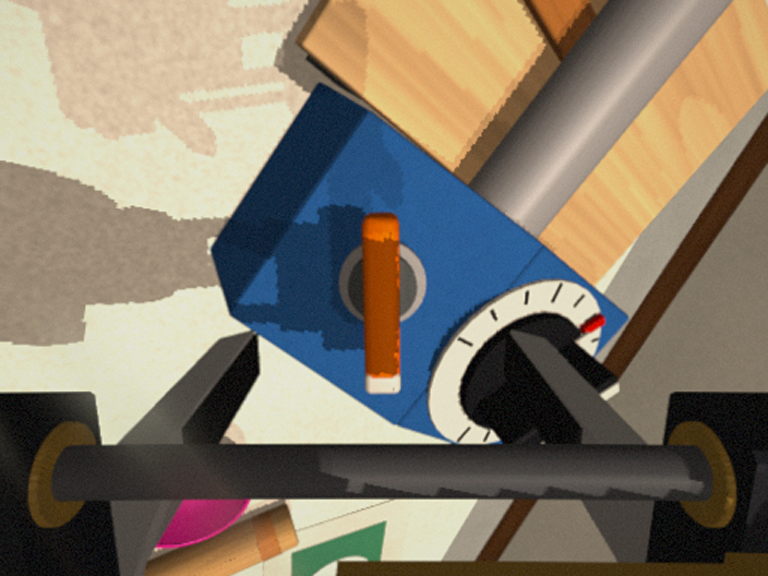

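The bar runs vertically at u≈382, v from 213 to 393, between the fingers; flange at (382,283). I'll check the offset along and across the bar.

```bash
python3 - <<'E'
from h import *
np.set_printoptions(precision=2,suppress=True)
c=load("w5"); q=(pt(c,np.array([(381,222),(382,300),(383,386),(370,300),(394,300),(382,218),(382,390)])/1.5)-D0)@F; print(q)
R=np.array(bot.get_obs()["tool_rot"]); p0=np.array(bot.get_obs()["tcp_pos"])
P=pt(c,np.array([(380,215),(383,391)])/1.5); 
z=q[1,2]
o=-cv2.Rodrigues(c["r"])[0].T@c["t"].ravel(); n=cv2.undistortPoints(np.array([[(381,214)],[(383,393)],[(365,330)],[(400,330)]],float)/1.5,c["K"],c["D"])[:,0]
d=np.c_[n,np.ones(4)]@cv2.Rodrigues(c["r"])[0]; s=(z-(o-D0)@ax)/(d@ax); X=o+d*s[:,None]
print((X-D0)@F); print("tool frame",(X-p0)@R, "flange?")
E
```

```text
[[-141.24   32.48   90.65]
 [-118.4     2.54   90.86]
 [ -91.18  -33.24   91.12]
 [-123.05   -0.97   90.73]
 [-113.75    6.02   90.9 ]
 [-141.86   34.08   88.62]
 [ -90.24  -35.35   90.98]]
[[-143.46   35.47   90.86]
 [ -88.82  -36.42   90.86]
 [-115.99  -14.74   90.86]
 [-102.19   -4.44   90.86]]
tool frame [[ 48.7   -0.02  53.26]
 [-41.59   1.04  53.1 ]
 [ -7.99  -7.87  53.23]
 [ -7.94   9.35  53.09]] flange?
```

{"api": "drive_tool", "payload": {
  "targets": "0.14 0.02 0 0 0 0; 0 0 0.5 0 0 0; 0 0 0.6 0 0 0; 0 0 0.6 0 0 0; 0 0 0.6 0 0 0; 0 0 0.6 0 0 0; 0 0 0.35 0 0 0; 0 0 0.15 0 0 0"
}}

```text
t: 14.0
tcp_pos: [539.7, -22.3, 154.4]
tool_rot: [[-0.251, 0.846, 0.471], [0.921, 0.358, -0.152], [-0.297, 0.395, -0.869]]
contact_force: [0.1, 1.5, -0.2]
grip_width: 0.995
grip_force: 0.0
```

{"api": "drive_tool", "payload": {
  "targets": "0 0 0 0 0 0; 0 0 0 0 0 0; 0 0 0 0 0 0; 0 0 0 0 0 0; 0 0 0 0 0 0; 0 0 0 0 0 0; 0 0 0 0 0 0; 0 0 0 0 0 0",
  "hand": 0,
  "squeeze": 30
}}

```text
t: 14.8
tcp_pos: [539.8, -22.2, 155.8]
tool_rot: [[-0.251, 0.845, 0.472], [0.921, 0.358, -0.152], [-0.297, 0.397, -0.868]]
contact_force: [-1.0, -0.2, -0.4]
grip_width: 0.354
grip_force: 0.0
```

{"api": "drive_tool", "payload": {
  "targets": "0 0 0 0 0 0; 0 0 0 0 0 0; 0 0 0 0 0 0; 0 0 0 0 0 0; 0 0 0 0 0 0; 0 0 0 0 0 0; 0 0 0 0 0 0; 0 0 0 0 0 0"
}}

```text
t: 15.6
tcp_pos: [539.1, -22.5, 155.3]
tool_rot: [[-0.251, 0.846, 0.47], [0.921, 0.358, -0.152], [-0.297, 0.395, -0.869]]
contact_force: [-4.4, -1.4, 1.5]
grip_width: 0.191
grip_force: 30.0
```

```bash
python3 - <<'E'
from h import *
np.set_printoptions(precision=3,suppress=True)
p,R=pose(-116,-0.5,58.7,127); togo(p,R)
E
```

```text
shift units (cur tool) [ 0.021 -0.008  0.104] turn units [-0.053 -0.005 -0.052]
slope frame [-115.512   -0.799   61.307] ang 126.58077053184948 z [-0.006 -0.004 -1.   ] joints [-0.069 -0.278  1.896 -0.141  1.023 -0.358] t 15.6
```

{"api": "drive_tool", "payload": {
  "targets": "0 0 0.005 0 0 0.8; 0 0 0.005 0 0 0.8; 0 0 0.005 0 0 0.8; 0 0 0.005 0 0 0.8; 0 0 0.006 0 0 0.8; 0 0 0.006 0 0 0.8; 0 0 0.006 0 0 0.8; 0 0 0.006 0 0 0.8"
}}

```text
t: 16.4
tcp_pos: [540.5, -22.7, 154.9]
tool_rot: [[0.505, 0.723, 0.473], [0.854, -0.497, -0.152], [0.125, 0.481, -0.868]]
contact_force: [-1.5, -1.7, 1.0]
grip_width: 0.191
grip_force: 30.0
```

```bash
python3 - <<'E'
from h import *
np.set_printoptions(precision=3,suppress=True)
p,R=pose(-116,-0.5,58.7,0); togo(p,R); o=bot.get_obs(); print(o["torque"]@ax,o["torque"],o["contact_force"],o["grip_width"])
E
```

```text
shift units (cur tool) [-0.013 -0.059  0.062] turn units [0.001 0.04  9.391]
slope frame [-114.491   -0.556   60.246] ang 75.12806094472032 z [-0.004 -0.003 -1.   ] joints [-0.069 -0.276  1.896 -0.141  1.019  0.54 ] t 16.4
0.11984511135454637 [-0.196  0.345 -0.03 ] [-1.54  -1.745  1.002] 0.19129740843383122
```

{"api": "drive_tool", "payload": {
  "targets": "0 0 0.006 0 0 0.8; 0 0 0.006 0 0 0.8; 0 0 0.006 0 0 0.8; 0 0 0.006 0 0 0.8; 0 0 0.006 0 0 0.8; 0 0 0.006 0 0 0.8; 0 0 0.006 0 0 0.8; 0 0 0.006 0 0 0.8"
}}

```text
t: 17.2
tcp_pos: [541.5, -23.6, 154.4]
tool_rot: [[0.879, 0.059, 0.474], [0.149, -0.977, -0.154], [0.453, 0.206, -0.867]]
contact_force: [0.0, -4.0, 0.3]
grip_width: 0.186
grip_force: 30.0
```

{"api": "drive_tool", "payload": {
  "targets": "0 0 0.005 0 0 0.5; 0 0 0.005 0 0 0.5; 0 0 0.005 0 0 0.5; 0 0 0.005 0 0 0.5; 0 0 0.003 0 0 0.4; 0 0 0.003 0 0 0.3; 0 0 0 0 0 0; 0 0 0 0 0 0"
}}

```text
t: 18.0
tcp_pos: [541.8, -24.2, 154.0]
tool_rot: [[0.84, -0.266, 0.473], [-0.217, -0.964, -0.155], [0.497, 0.027, -0.867]]
contact_force: [-1.8, -4.8, 1.3]
grip_width: 0.189
grip_force: 30.0
```

```bash
python3 - <<'E'
from h import *
np.set_printoptions(precision=3,suppress=True)
p,R=pose(-116,-0.5,58.7,0); togo(p,R); o=bot.get_obs(); print(o["torque"]@ax,o["torque"],o["contact_force"],o["grip_width"])
E
```

```text
shift units (cur tool) [-0.097 -0.05  -0.003] turn units [0.039 0.017 0.324]
slope frame [-113.532   -1.647   58.638] ang 2.5929464796936452 z [-0.002 -0.005 -1.   ] joints [-0.071 -0.273  1.897 -0.143  1.014  1.806] t 18.0
0.035150014684481146 [-0.723  0.302 -0.41 ] [-1.828 -4.823  1.282] 0.18883859231008038
```

{"api": "drive_tool", "payload": {
  "targets": "0 0 0.002 0 0 0.2; 0 0 0.002 0 0 0.2; 0 0 0 0 0 0.2; 0 0 0 0 0 0.2; 0 0 0 0 0 0.2; 0 0 0 0 0 0; 0 0 0 0 0 0; 0 0 0 0 0 0"
}}

```text
t: 18.8
tcp_pos: [541.9, -24.3, 154.0]
tool_rot: [[0.796, -0.378, 0.473], [-0.347, -0.925, -0.156], [0.497, -0.04, -0.867]]
contact_force: [-1.4, -4.9, 0.4]
grip_width: 0.196
grip_force: 31.6
```

```bash
python3 - <<'E'
from h import *
np.set_printoptions(precision=3,suppress=True)
p,R=pose(-116,-0.5,58.7,0); togo(p,R); o=bot.get_obs(); print(o["torque"]@ax,o["torque"],o["contact_force"],o["grip_width"],o["tau"])
E
```

```text
shift units (cur tool) [-0.107 -0.039 -0.005] turn units [ 0.044  0.012 -0.656]
slope frame [-113.435   -1.71    58.566] ang -5.25208735953002 z [-0.002 -0.006 -1.   ] joints [-0.07  -0.273  1.897 -0.144  1.014  1.944] t 18.8
0.8379043849846834 [-1.123  0.399  0.28 ] [-1.437 -4.889  0.432] 0.19597790044429203 [  1.976 -19.193 -31.068   1.41   -2.166   0.826]
```

{"api": "drive_tool", "payload": {
  "targets": "0 0 0 0 0 0; 0 0 0 0 0 0; 0 0 0 0 0 0.1; 0 0 0 0 0 0.1; 0 0 0 0 0 0; 0 0 0 0 0 0; 0 0 0 0 0 0; 0 0 0 0 0 0",
  "squeeze": 50
}}

```text
t: 19.6
tcp_pos: [541.9, -24.3, 154.0]
tool_rot: [[0.785, -0.399, 0.473], [-0.371, -0.915, -0.156], [0.496, -0.053, -0.867]]
contact_force: [-0.8, -5.6, 1.0]
grip_width: 0.197
grip_force: 52.5
```

```bash
python3 - <<'E'
from h import *
np.set_printoptions(precision=3,suppress=True)
p,R=pose(-116,-0.5,58.7,0); togo(p,R); o=bot.get_obs(); print(o["torque"]@ax,o["torque"],o["contact_force"],o["grip_width"],o["tau"][5])
E
```

```text
shift units (cur tool) [-0.108 -0.038 -0.005] turn units [ 0.046  0.01  -0.846]
slope frame [-113.422   -1.766   58.57 ] ang -6.77031613548586 z [-0.002 -0.006 -1.   ] joints [-0.07  -0.273  1.897 -0.145  1.014  1.971] t 19.6
1.1910313456847268 [-1.266  0.459  0.598] [-0.804 -5.557  0.987] 0.19735469957226331 1.206837259232998
```

{"api": "drive_tool", "payload": {
  "targets": "0 0 0 0 0 0; 0 0 0 0 0 0; 0 0 0 0 0 0; 0 0 0 0 0 0; 0 0 0 0 0 0; 0 0 0 0 0 0; 0 0 0 0 0 0; 0 0 0 0 0 0",
  "hand": 0.7
}}

```text
t: 20.4
tcp_pos: [541.3, -22.6, 153.1]
tool_rot: [[0.785, -0.401, 0.472], [-0.376, -0.914, -0.152], [0.492, -0.058, -0.868]]
contact_force: [0.1, 0.2, -0.9]
grip_width: 0.701
grip_force: 0.0
```

{"api": "drive_tool", "payload": {
  "targets": "0 0 -0.3 0 0 0; 0 0 -0.6 0 0 0; 0 0 -0.9 0 0 0; 0 0 -0.9 0 0 0; 0 0 -0.9 0 0 0; 0 0 -0.9 0 0 0; 0 0 -0.5 0 0 0; 0 0 0 0 0 0"
}}

```text
t: 21.2
tcp_pos: [482.8, -3.4, 264.8]
tool_rot: [[0.783, -0.4, 0.477], [-0.375, -0.914, -0.152], [0.497, -0.06, -0.866]]
contact_force: [-0.4, -0.7, 0.5]
grip_width: 0.703
grip_force: 0.0
```

```bash
python3 - <<'E'
from h import *
np.set_printoptions(precision=3,suppress=True)
p,R=pose(-116,-0.5,58.7,0); togo(p,R)
cap("wrist","w6"); cap("scene","s6")
a=load("w6")["im"]; b=load("s6")["im"]
cv2.imwrite("pics/w6b.png",np.hstack([a,b[60:330,170:458].copy().repeat(1,0) if 0 else cv2.resize(b[150:300,240:352],(287,384),interpolation=cv2.INTER_CUBIC)]))
E
```

```text
shift units (cur tool) [-0.146  0.047  5.085] turn units [ 0.009 -0.003 -0.881]
slope frame [-112.293    0.389  185.83 ] ang -7.050949963891727 z [ 0.    -0.001 -1.   ] joints [-0.022 -0.45   1.799 -0.148  1.289  1.982] t 21.2
```

View pics/w6b.png

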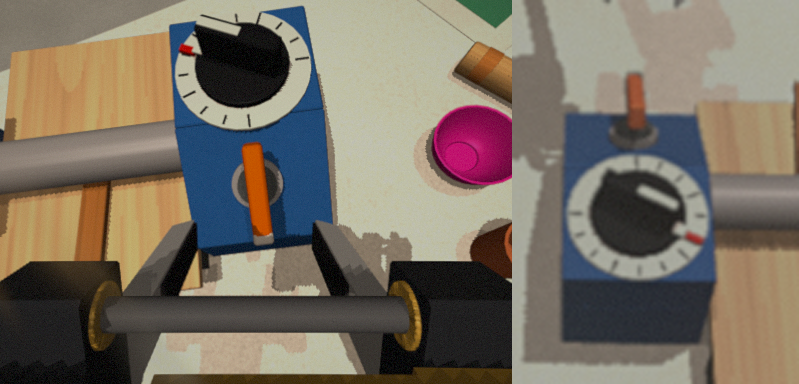

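The T-bar's white end, at (263,240), points straight down the slope. The bar is tilted about 6.6° in an image taken with the tool about 7° off, so it's at its stop. The pointer is still beside the red mark at (187,49), and the gripper is clear.

```bash
python3 -c "
from workcell import bot
print(bot.sign_off())"
```

```text
the job is handed in; nothing more can be done
None
```

The dial pointer is at the red mark (within about half a degree by camera), the orange clamp is screwed tight against its stop, and the job was handed in at about 21 s of the 64 s allowed; no verdict came back, and I saw no sign of anything else on the table being touched.

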